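# Close the wooden food press and hold its lid ready over it

### The arm

A 6-joint arm with a two-finger parallel gripper is mounted at the origin on a cart in front of the work surface, level with it; the furniture and walls round the work are solid. World frame = base frame: x ahead of the robot, y to its left, z up, the work surface at z = 0. Lengths are in m, angles in rad, forces in N, time in s.
With the tool pointing down it reaches from about 0.325 to 0.9 m from the base axis. Payload 3.5 kg.
Tool frame: the origin (TCP) lies midway between the tips of the shut fingers; the grasp point (between the pads) lies 19 mm behind it (arm.grip_depth is the distance from the TCP to the grasp point, in m); z points along the fingers, y is the line along which they close (so a half turn about z gives the same grasp; the last joint's range is limited). The gripper opens to 85 mm and grips with 20 to 120 N. Pads are 22 mm wide; open, the fingers measure 114 mm over their backs; the gripper's body (76 mm by 85 mm) begins 54 mm behind the grasp point. The pads swing forward as they close: fully open they stand 13 mm farther back than shut.
Start: joints at [-1.419, 0.276, -0.026, 1.268, 0, 1.467], TCP at [0.158, -0.605, 0.231] pointing down, gripper open.
Joint ranges: [-3.12, 3.12], [-0.85, 1.88], [-1.08, 1.24], [-1.95, 2.15], [-1.57, 1.53], [-3.14, 3.14]. Speed limits (rad/s): [2.57, 2.57, 3.14, 3.14, 3.14, 3.14].

### API

Orientations are given as a 3x3 rotation matrix whose columns are the frame's x, y, z axes.
In Python, from rig import arm gives the robot as it stands.
- The arm moves only by the shell command python3 -m handwheel 'ROWS' [FORCE]. ROWS is JSON, a list of rows, each a list of 7 numbers: the finger opening in m, from 0 to 0.0854, then the shift along the tool's x, y, z in m, then the turn, a rotation vector about the tool's x, y, z in rad. In form: [[claw, x, y, z, wx, wy, wz], ...]. A call has 1 to 5 rows; each row shifts and turns the commanded pose from where the row before left it, along the tool's axes as they then stand; what a row does not reach is not made up. A row lasts 1/12 s, in which the tool goes at most 41.7 mm and 7.16 degrees, less where a joint would pass 70% of its speed; a pose out of reach is approached as far as the arm can. A call with a gripper value outside its range is refused whole. The fingers move at their own pace and stop on an object; FORCE is the grip in N (left out, the last holds). Time passes only in rows, so rows that do not move let the fingers close. It gives the time, the measured TCP pose, the force, the opening and the grip force at its end, in the units of the state.
- arm.observe(): the state, without advancing time (a new reading comes with each control period).
- arm.get_image(name): name is "scene" or "top"; returns a dict with "image" (420x560x3 uint8, red, green, blue), "vfov" (degrees; the focal length in pixels is half the picture's height over the tangent of half this angle, whatever the lens; pixels are square), "cx", "cy" (the principal point, pixels), "position" and "attitude" of the camera in the world. Camera axes: x right, y down, z forward; pixel columns grow to the right and rows downward; lengths in m; the calibration is good to about 2 mm. A picture is of the moment at which its call begins. There is no depth.
- arm.sign_off(): hands the job in; it is judged then, once.
Trained networks look in a picture, given as the dict that the camera call returned (one of the last four; its "shot" number tells which), for a name from the list of things; names that differ only in an ending like _2 or _b are one class to them, and where a whole thing is asked for, a point or a joint stands for the part that bears it (a point fixed in the world has none). Each returns a list of dicts, best first, with "score" (0 to 1); they miss things now and then, are a little off and sometimes report something else, mostly with a low value. They report only what shows in the picture. A call takes as long as a camera call. They do not tell look-alikes from the thing itself.
- arm.spot_in(picture, thing): "position" ([column, row] in pixels, amid what is visible of it).
The state is a dict: "clock": time; "joint_pos": joint angles; "qvel": joint speeds; "effort": joint torques, N m; "tcp_pos": TCP position; "ee_rot": TCP orientation; "force": force on the tool from outside, world axes, zero at the start; "ft_torque": the same for the moment, N m; "opening": opening from 0.0 (shut) to 1.0 (fully open); "grasp_force": force on a finger pad.
Only numpy, scipy, OpenCV 4.12 (cv2) and the standard library are available. Lean on these libraries where they do the work, as an engineer would, in place of code of your own. Each camera call takes 0.05 s, during which the arm holds its last target. There are 200 camera calls.

### The job

Get the wooden food press ready for filling: take the end panel out of the drying rack, slide it down into the grooves at the open end of the press box until it is fully home, and let go of it. Then pick up the press lid by its handle, lift it up over the row of jar, tin and shaker, and finish while still holding it level, centred and square with the box, hovering about a finger's breadth (some 15 mm) above the box's rim, touching neither box nor panel. Do not let go of the lid, and leave the other things on the worktop where they are.

Things in the scene. Friction and masses are not known exactly. Their poses are not given: they have to be found in the camera images.
- press_box: Fixed open-topped box of light wood, 150 (x) x 104 (y) x 70 mm high; origin on the worktop below the chamber's centre, z up. Back wall's inner face at x = +60 mm; the end at -x (roughly towards the robot) is open. Side walls x -80 to +70, inner faces y = +-38, outer +-52 mm, rim z = 70 mm. Upright grooves for the panel in both side walls at x = -64 mm (see slot_bottom).
- slot_bottom (a point): Point on the box's floor (10 mm above the worktop), midway between the grooves: the panel's origin lies here when fully home. Axes as the box. The grooves are 10.5 mm wide (x) with bottoms at y = +-44 mm, open at the rim 60 mm above this point, where they have a 4 mm 45 degree lead-in in x.
- press_mouth (a point): centre of the press box's mouth at rim height, 70 mm above the worktop: centre between back wall and panel. Axes as the box.
- drying_rack: Fixed brown wooden rack: base 90 (x) x 100 (y) x 14 mm, origin at the centre of its underside, z up, with four rows of two light dowels (8 mm thick, tops 56 mm above the worktop) at x = +-9.5 and +-28.5, y = +-30 mm. The end panel stands loosely upright in the middle gap, across x.
- end_panel: Loose upright panel of light wood, about 80 g: 8 mm thick (its x), 85 wide (y), 60 high, plus a grip tab 44 mm wide, 8 mm thick on top, 60 to 84 mm above the origin; origin at the middle of the lower edge (rounded, radius 4 mm), z up. Grip the tab across its thickness (along x) from above. Either face may point forward. When home the tab stands 24 mm above the rim.
- press_lid: Loose lid of light wood, about 150 g: plate 100 (x) x 64 (y) x 14 mm on the worktop, with an upright handle bar on its middle, 60 long (x), 18 thick (y), 14 to 54 mm above the origin; origin at the centre of the underside, z up. Grip the bar across its thickness (along y) from above. Centred over the box it clears the sides by 6 mm, back wall and panel by 10 mm. Either end may point forward.
- storage_jar: Bystander: cream stoneware jar with a lid, 84 mm across, 107 mm high, origin at the centre of its underside; one of the row of three between the press box and the rack and lid.
- food_tin: Bystander: round tin, 57 mm across, 72 mm high, origin at the centre of its underside; in the row.
- salt_shaker: Bystander: salt shaker, 44 mm across, 90 mm high, origin at the centre of its underside; in the row.
- fish_tin: Bystander: flat oblong tin, 63 x 105 x 26 mm, origin at the centre of its underside.
- garlic: Bystander: garlic bulb, 53 mm, origin at its underside.
- pepper_mill: Bystander: wooden pepper mill, 58 mm across, 120 mm high, origin at the centre of its underside.
Things that resemble listed ones, but are neither listed nor needed, are in the scene too. Leave any pink look-alike of the press_box alone.

How it is judged:
By the outcome, as a careful person would: the job done as asked, in the order asked, and still so for the second after the job is handed in, while the arm keeps its last pose, push and grip.
It also fails if it takes over 72 s, if anything falls off the work surface, if the arm or the gripper's body presses on something with over 40 N, if the wrist force passes 120 N, or if a joint passes its speed limit or range.

## Working session

There is one attempt and no reset: what is moved stays moved. The work goes in short steps, Python scripts to look and compute and a shell command to move; the robot and the scene stay as the last step left them, time stands still between calls to the robot, and variables do not carry over. Pictures are saved under pics/ and viewed, at most 10 in all, crops included, and the job is handed in when it is done.

```bash
mkdir -p pics; ls
cat > h.py <<'E'
import numpy as np,cv2
from rig import arm
def save(n,im): cv2.imwrite('pics/'+n,cv2.cvtColor(im,cv2.COLOR_RGB2BGR))
def ray(p,uv):
    f=p['image'].shape[0]/2/np.tan(np.radians(p['vfov'])/2)
    d=np.array([(uv[0]-p['cx'])/f,(uv[1]-p['cy'])/f,1.]);A=np.array(p['attitude'])
    d=A@d; return np.array(p['position']),d/np.linalg.norm(d)
def atz(p,uv,z):
    o,d=ray(p,uv); return o+d*(z-o[2])/d[2]
def tri(*pu):
    M=0;b=0
    for p,uv in pu:
        o,d=ray(p,uv);P=np.eye(3)-np.outer(d,d);M=M+P;b=b+P@o
    return np.linalg.solve(M,b)
def proj(p,X):
    f=p['image'].shape[0]/2/np.tan(np.radians(p['vfov'])/2)
    c=np.array(p['attitude']).T@(np.array(X)-p['position']); return np.array([p['cx']+f*c[0]/c[2],p['cy']+f*c[1]/c[2]])
E
python3 - <<'E'
from h import *
print(arm.observe())
for n in ['scene','top']:
    p=arm.get_image(n);save(n+'0.png',p['image'])
    print(n,{k:v for k,v in p.items() if k!='image'})
    for t in ['press_box','drying_rack','end_panel','press_lid','storage_jar','food_tin','salt_shaker','fish_tin','garlic','pepper_mill']:
        print(t,[(np.round(r['position'],1).tolist(),round(r['score'],2)) for r in arm.spot_in(p,t)])
E
```

```text
pics
{'clock': 0.0, 'joint_pos': array([-1.41942249e+00,  2.77139309e-01, -2.79279593e-02,  1.26799691e+00,
        1.23739454e-05,  1.46736749e+00]), 'qvel': array([ 0.00079422, -0.00064272,  0.00076154, -0.00014706, -0.00097467,
        0.00085031]), 'effort': array([ 1.31973480e-03, -4.45509839e+01,  2.95205158e+01,  1.64658768e-02,
        1.00927432e-04,  1.43181654e-05]), 'tcp_pos': array([ 0.15738923, -0.60403202,  0.23013361]), 'ee_rot': array([[ 9.67713097e-01,  2.52054067e-01, -3.29751059e-04],
       [ 2.52054163e-01, -9.67710527e-01,  2.24378204e-03],
       [ 2.46450819e-04, -2.25445239e-03, -9.99997428e-01]]), 'force': array([ 0.60734216,  0.37557512, -0.55480158]), 'ft_torque': array([ 0.0222515 , -0.02242821,  0.0100697 ]), 'grasp_force': 0.0, 'opening': 1.000553698097906}
scene {'vfov': 52.17207554837418, 'cx': 276.3482916146001, 'cy': 210.60391397917482, 'position': array([ 0.24375083, -0.33781655,  1.12787776]), 'attitude': array([[ 0.70137009, -0.62427816,  0.34403021],
       [-0.71278554, -0.61148656,  0.34354179],
       [-0.00409579, -0.48616969, -0.87385483]]
[... 553 characters left out ...]
8130296, 1.07305116]), 'attitude': array([[ 9.17414301e-03, -9.90494577e-01,  1.37245503e-01],
       [-9.99957886e-01, -9.05326573e-03,  1.50493851e-03],
       [-2.48113423e-04, -1.37253529e-01, -9.90535919e-01]]), 'shot': 2}
press_box [([221.8, 141.1], 0.97), ([222.3, 225.6], 0.85)]
drying_rack [([344.9, 254.5], 0.72)]
end_panel [([347.6, 249.8], 0.48)]
press_lid [([408.7, 242.8], 0.71)]
storage_jar [([284.7, 273.3], 0.64)]
food_tin [([286.8, 238.2], 0.95)]
salt_shaker [([395.1, 187.6], 0.72), ([295.1, 200.9], 0.54)]
fish_tin [([148.4, 258.7], 0.91)]
garlic [([395.4, 184.4], 0.87), ([408.9, 245.0], 0.29)]
pepper_mill [([285.8, 274.8], 0.66), ([335.7, 172.1], 0.55), ([396.9, 183.3], 0.45)]
```

View pics/scene0.png

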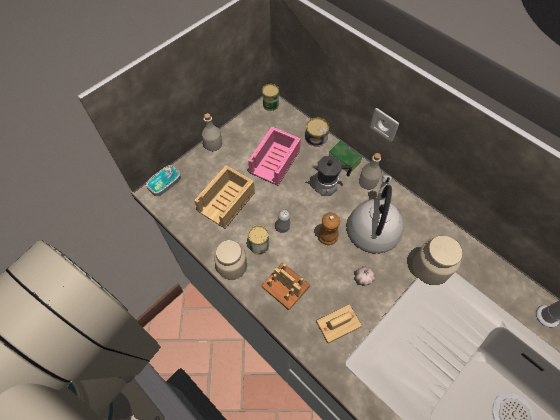

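Run:
```python
from h import *
im=cv2.imread('pics/top0.png')[110:310,130:450]
cv2.imwrite('pics/topc.png',cv2.resize(im,None,fx=2.5,fy=2.5,interpolation=cv2.INTER_CUBIC))
```

```text
(no output)
```

View pics/topc.png

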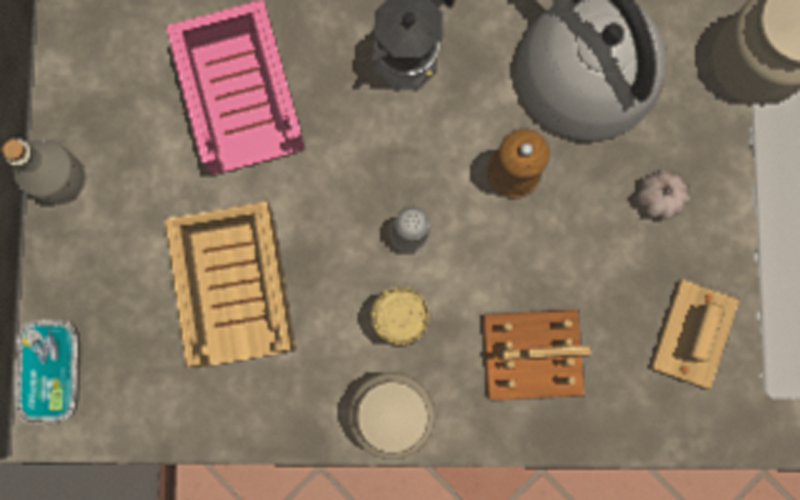

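The top picture shows the wooden box at pixel (222,226), the pink look-alike at (222,141), the rack with its panel at (345,253), and the lid at (408,243). In the scene view the wooden box is at (225,196) and the pink one at (275,157). There is one candidate each for rack, panel and lid. The row of jar, tin and shaker lies between the box and the rack. I choose the light-wood box and will now fit poses by silhouette in both views.

```bash
cat > fit.py <<'E'
from h import *
from scipy.optimize import minimize
def cub(x0,x1,y0,y1,z0,z1): return np.array([[x,y,z] for x in(x0,x1) for y in(y0,y1) for z in(z0,z1)])/1000.
BOX=[cub(-80,70,-52,52,0,10),cub(-80,70,38,52,0,70),cub(-80,70,-52,-38,0,70),cub(60,70,-52,52,0,70)]
RB=[cub(-45,45,-50,50,0,14)]
DOW=[cub(x-3.5,x+3.5,y-3.5,y+3.5,14,56) for x in(-28.5,-9.5,9.5,28.5) for y in(-30,30)]
RACK=RB+DOW
PANEL=[cub(-4,4,-42.5,42.5,0,60),cub(-4,4,-22,22,60,84)]
LID=[cub(-50,50,-32,32,0,14),cub(-30,30,-9,9,14,54)]
S=4
def pose(x,y,yaw,z=0,tx=0,ty=0):
    R=cv2.Rodrigues(np.array([0,0,yaw]))[0]@cv2.Rodrigues(np.array([tx,ty,0.]))[0]
    return R,np.array([x,y,z])
def sil(p,parts,R,t,m=None):
    h,w=p['image'].shape[:2]
    if m is None: m=np.zeros((h*S,w*S),np.uint8)
    for c in parts:
        uv=np.array([proj(p,R@v+t) for v in c])
        hu=cv2.convexHull((((uv+.5)*S-.5)*16).round().astype(np.int32))
        cv2.fillConvexPoly(m,hu,255,shift=4)
    return m
def small(m): return cv2.resize(m,None,fx=1/S,fy=1/S,interpolation=cv2.INTER_AREA)/255.
def wood(p,lo=(7,75,60),hi=(26,255,255)):
    hsv=cv2.cvtColor(p['image'],cv2.COLOR_RGB2HSV); return (cv2.inRange(hsv,lo,hi)>0).astype(float)
def fit(ps,masks,parts,q0,pad=0.03,extra=None,free=3):
    rois=[]
    for p in ps:
        R,t=pose(*q0); uv=np.array([proj(p,R@v+t) for c in parts for v in c]); a=uv.min(0)-12;b=uv.max(0)+12
        rois.append((slice(int(a[1]),int(b[1])),slice(int(a[0]),int(b[0]))))
    def cost(d):
        q=np.array(q0,float);q=q+d*np.array([.001,.001,.01,.001,.01,.01])[:len(q)]
        R,t=pose(*q);c=0
        for p,m,r in zip(ps,masks,rois):
            s=small(sil(p,parts,R,t,extra(p) if extra else None)); c+=np.abs(s[r]-m[r]).sum()/m[r].sum()
        return c
    best=None
    for k in range(2):
        d0=np.zeros(len(q0)) if best is None else best.x
        best=minimize(cost,d0,method='Nelder-Mead',options=dict(initial_simplex=np.vstack([d0]+[d0+e*(12 if k==0 else 3) for e in np.eye(len(q0))]),maxiter=150,xatol=.05,fatol=1e-4))
    return np.array(q0)+best.x*np.array([.001,.001,.01,.001,.01,.01])[:len(q0)],best.fun
E
cat > s1.py <<'E'
from fit import *
ps=[arm.get_image('scene'),arm.get_image('top')]
ms=[wood(p) for p in ps]
def init(uv,z): return atz(ps[1],uv,z)
out=[]
for n,parts,uv,z,yaw in [('box',BOX,(222,226),.04,.15),('rack',RACK,(345,253),.01,0.0),('lid',LID,(408,243),.02,-.3)]:
    i=init(uv,z); q,f=fit(ps,ms,parts,[i[0],i[1],yaw,0.]); print(n,i.round(3),q.round(4),round(f,3))
    for p,m in zip(ps,ms): q1,f1=fit([p],[m],parts,[q[0],q[1],q[2]]); print('  single',q1.round(4),round(f1,3))
    out.append(q)
np.save('q.npy',out)
vis=[]
for p,m in zip(ps,ms):
    im=p['image'].copy()
    big=cv2.resize(im,None,fx=4,fy=4,interpolation=cv2.INTER_CUBIC)
    for q,parts in zip(out,[BOX,RACK,LID]):
        cs,_=cv2.findContours(sil(p,parts,*pose(*q)),cv2.RETR_LIST,cv2.CHAIN_APPROX_NONE); cv2.drawContours(big,cs,-1,(0,0,255),1)
    c=[[150,160,370,345],[185,190,445,290]][len(vis)]
    vis.append(cv2.resize(big[c[1]*4:c[3]*4,c[0]*4:c[2]*4],None,fx=.75,fy=.75,interpolation=cv2.INTER_AREA))
    b=vis[-1]; print(b.shape); save('ov%d.png'%len(vis),b)
E
python3 s1.py
```

```text
box [0.597 0.234 0.04 ] [0.6073 0.2361 0.1754 0.0012] 0.148
  single [0.6077 0.2371 0.1782] 0.119
  single [0.6078 0.2361 0.18  ] 0.019
rack [ 0.532 -0.085  0.01 ] [ 0.5358 -0.0787  0.0532  0.0013] 0.111
  single [ 0.5358 -0.0779  0.0561] 0.06
  single [ 0.5362 -0.0792  0.0516] 0.035
lid [ 0.559 -0.247  0.02 ] [ 0.5589 -0.2487 -0.344   0.0016] 0.081
  single [ 0.5588 -0.2481 -0.3487] 0.038
  single [ 0.5594 -0.2496 -0.3474] 0.033
(555, 660, 3)
(300, 780, 3)
```

View pics/ov1.png

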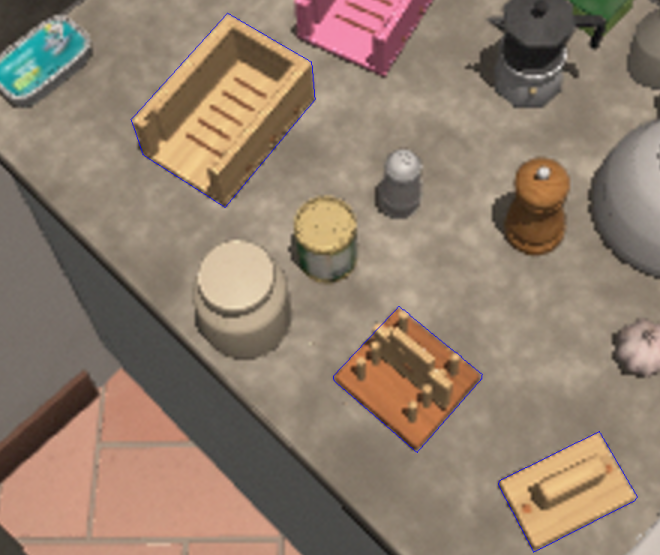

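View pics/ov2.png

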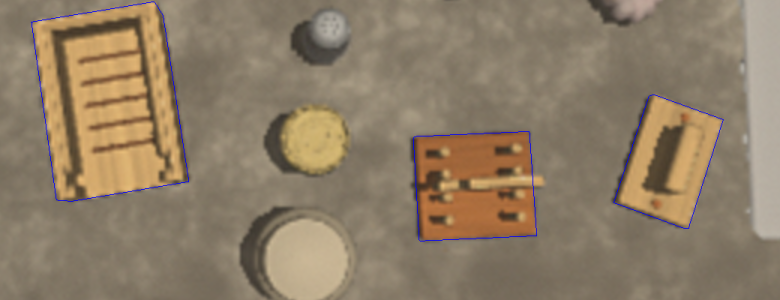

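The overlays match the images closely and the two views agree to about 1.5 mm, with measured heights within 1.6 mm. Next I fit the panel against the light-wood mask, with the dowels as extra parts.

```bash
cat > s2.py <<'E'
from fit import *
ps=[arm.get_image('scene'),arm.get_image('top')]
q=np.load('q.npy'); rk=[.536,-.0786,.0535,0]
for p in ps:
    hsv=cv2.cvtColor(p['image'],cv2.COLOR_RGB2HSV); m=small(sil(p,RB,*pose(*rk)))>.9
    h=hsv[m]; print('hue hist',np.bincount(h[:,0],minlength=30)[:30]); 
ms=[wood(p,(13,60,110)) for p in ps]
ex=lambda p: sil(p,DOW,*pose(*rk))
for sel in ([0,1],[0],[1]):
  P=[ps[i] for i in sel];M=[ms[i] for i in sel]
  r,f=fit(P,M,PANEL,[.536,-.0786,.0535,.014,0.,0.] if len(sel)>1 else [.536,-.0786,.0535],extra=ex) if len(sel)>1 else fit(P,M,PANEL,[.536,-.0786,.0535,.014],extra=ex)
  print(sel,r.round(4),round(f,3))
  if len(sel)>1: best=r
vis=[]
for p,m in zip(ps,ms):
    big=cv2.resize(p['image'],None,fx=4,fy=4,interpolation=cv2.INTER_CUBIC); mm=cv2.cvtColor(cv2.resize((m*255).astype(np.uint8),None,fx=4,fy=4),cv2.COLOR_GRAY2RGB)
    cs,_=cv2.findContours(sil(p,PANEL,*pose(*best)),cv2.RETR_LIST,cv2.CHAIN_APPROX_NONE)
    for b in(big,mm): cv2.drawContours(b,cs,-1,(0,0,255),1)
    c=proj(p,[.536,-.0786,.04]).astype(int)*4
    vis.append(np.hstack([b[c[1]-140:c[1]+140,c[0]-140:c[0]+140] for b in(big,mm)]))
save('pan.png',np.vstack(vis))
E
python3 s2.py
```

```text
hue hist [  0   0   0   0   0   0   0   0   0   0   1 168 544  54  44  76 161 153
   6   2   0   1   0   0   0   0   0   0   0   0]
hue hist [  0   0   0   0   0   0   0   0   0   0   0   6 154 856  64  30  38  62
  86  16   4   1   0   0   0   0   0   0   0   0]
[0, 1] [ 0.5557 -0.0775 -0.059   0.0234  0.1564 -0.2715] 1.489
[0] [ 0.5386 -0.0797  0.0567  0.0084] 1.111
[1] [ 0.5372 -0.0829 -0.0119  0.0319] 0.821
```

View pics/pan.png

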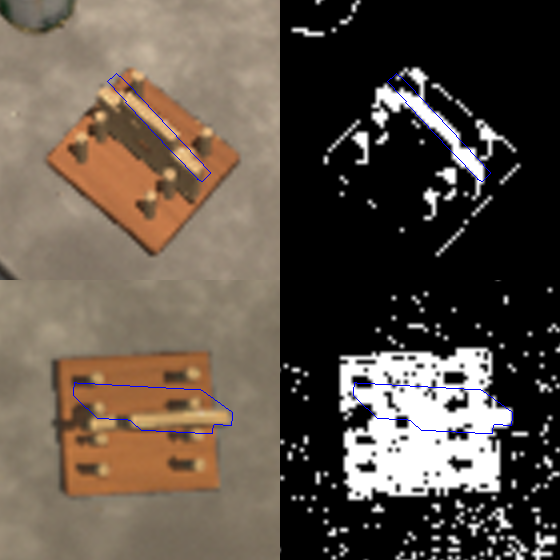

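```bash
cat > s3.py <<'E'
from fit import *
ps=[arm.get_image('scene'),arm.get_image('top')]
rk=[.536,-.0786,.0535,0]
TOPS=[cub(-4,4,-22,22,83.5,84),cub(-4,4,-42.5,-22,59.5,60),cub(-4,4,22,42.5,59.5,60)]
DT=[cub(x-3.5,x+3.5,y-3.5,y+3.5,55,56) for x in(-28.5,-9.5,9.5,28.5) for y in(-30,30)]
ms=[]
for p in ps:
    i=p['image'].astype(float); m=np.clip((i[...,1]/np.maximum(i[...,0],1)-.64)/.08,0,1)*np.clip((i[...,0]-150)/30,0,1)*np.clip((i[...,0]-i[...,2]-30)/20,0,1)
    ms.append(m)
ex=lambda p: sil(p,DT,*pose(*rk))
best=None
for sel,q0 in (([0,1],[.536,-.0786,.0535,.014,0.,0.]),([0,1],[.536,-.0786,0.,.014]),([0],[.536,-.0786,.0,.014]),([1],[.536,-.0786,.0,.014])):
  r,f=fit([ps[i] for i in sel],[ms[i] for i in sel],TOPS,q0,extra=ex); print(sel,r.round(4),round(f,3))
  if best is None: best=r
  R,t=pose(*r); print('  tab top ctr',(R@[0,0,.084]+t).round(4),'base',r[:2])
vis=[]
for p,m in zip(ps,ms):
    big=cv2.resize(p['image'],None,fx=6,fy=6,interpolation=cv2.INTER_CUBIC); mm=cv2.cvtColor(cv2.resize((m*255).astype(np.uint8),None,fx=6,fy=6),cv2.COLOR_GRAY2RGB)
    s=cv2.resize(sil(p,TOPS,*pose(*best)),None,fx=1.5,fy=1.5)
    cs,_=cv2.findContours((s>127).astype(np.uint8),cv2.RETR_LIST,cv2.CHAIN_APPROX_NONE)
    for b in(big,mm): cv2.drawContours(b,cs,-1,(0,0,255),1)
    c=proj(p,[.536,-.0786,.05]).astype(int)*6
    vis.append(np.hstack([b[c[1]-150:c[1]+150,c[0]-190:c[0]+190] for b in(big,mm)]))
save('pan2.png',np.vstack(vis))
E
python3 s3.py
```

```text
[0, 1] [ 0.5354 -0.0797  0.0788  0.0146  0.056   0.0086] 0.989
  tab top ctr [ 0.5365 -0.0843  0.0985] base [ 0.53539938 -0.07971243]
[0, 1] [ 0.5363 -0.0826  0.0686  0.0149] 0.989
  tab top ctr [ 0.5363 -0.0826  0.0989] base [ 0.5362804  -0.08262581]
[0] [ 0.5358 -0.0825  0.0622  0.0158] 0.538
  tab top ctr [ 0.5358 -0.0825  0.0998] base [ 0.53577737 -0.08253199]
[1] [ 0.5362 -0.0828  0.0717  0.0207] 0.451
  tab top ctr [ 0.5362 -0.0828  0.1047] base [ 0.53624012 -0.08280847]
```

View pics/pan2.png

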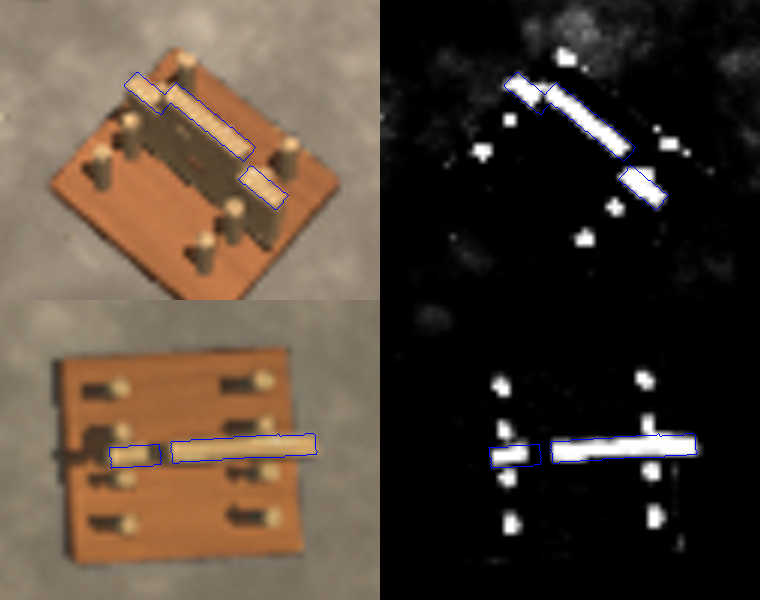

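The panel tops fit well in both views: tab centre (0.536, -0.083), yaw 0.068, tab top about 98 mm, which is 14 mm base plus 84 mm as expected. First I turn the tool.

```bash
cat > go.py <<'E'
import sys; from h import *
from scipy.spatial.transform import Rotation as Ro
# go.py x y z yaw_toolx_deg
x,y,z,yw=map(float,sys.argv[1:5]); s=arm.observe(); R=np.array(s['ee_rot'])
c,n=np.cos(np.radians(yw)),np.sin(np.radians(yw)); T=np.array([[c,n,0],[n,-c,0],[0,0,-1]])
print('t',round(s['clock'],2),'tcp',np.round(s['tcp_pos'],4),'yawx',np.degrees(np.arctan2(R[1,0],R[0,0])).round(2),'q',np.round(s['joint_pos'],2),'F',np.round(s['force'],1),'open',round(s['opening'],3),'grip',round(s['grasp_force'],1))
print('shift(tool) mm',(R.T@(np.array([x,y,z])-s['tcp_pos'])*1000).round(1),'rotvec',Ro.from_matrix(R.T@T).as_rotvec().round(4))
E
python3 -m handwheel '[[0.0854,0,0,0,0,0,-0.1153],[0.0854,0,0,0,0,0,-0.1153],[0.0854,0,0,0,0,0,-0.1153],[0.0854,0,0,0,0,0,-0.1153],[0.0854,0,0,0,0,0,-0.1153]]' 40
python3 -m handwheel '[[0.0854,0,0,0,0,0,-0.1153],[0.0854,0,0,0,0,0,-0.1153],[0.0854,0,0,0,0,0,-0.1153],[0.0854,0,0,0,0,0,-0.1153],[0.0854,0,0,0,0,0,-0.1153]]'
python3 -m handwheel '[[0.0854,0,0,0,0,0,-0.1153],[0.0854,0,0,0,0,0,-0.1153],[0.0854,0,0,0,0,0,0]]'
python3 go.py .536 -.0826 .20 93.9
```

```text
clock: 1.82
tcp_pos: [0.1575, -0.6048, 0.2313]
ee_rot: [[0.67, 0.743, -0.0], [0.743, -0.67, 0.0], [0.0, -0.0, -1.0]]
force: [0.0, -0.2, -0.5]
opening: 1.0
grasp_force: 0.0
clock: 2.23
tcp_pos: [0.1575, -0.6048, 0.2313]
ee_rot: [[0.157, 0.988, -0.0], [0.988, -0.157, 0.0], [0.0, -0.0, -1.0]]
force: [0.3, 1.2, 0.1]
opening: 1.001
grasp_force: 0.0
clock: 2.48
tcp_pos: [0.1575, -0.6048, 0.2313]
ee_rot: [[-0.069, 0.998, -0.0], [0.998, 0.069, 0.0], [0.0, -0.0, -1.0]]
force: [-0.3, 0.6, 1.0]
opening: 1.0
grasp_force: 0.0
t 2.48 tcp [ 0.1575 -0.6048  0.2313] yawx 93.98 q [-1.42  0.28 -0.03  1.27 -0.    0.08] F [-0.3  0.6  1. ] open 1.0 grip 0.0
shift(tool) mm [494.7 413.8  31.3] rotvec [-0.     -0.      0.0014]
```

```bash
python3 -m handwheel '[[0.0854,0.03,0.025,0,0,0,0],[0.0854,0.03,0.025,0,0,0,0],[0.0854,0.03,0.025,0,0,0,0],[0.0854,0.03,0.025,0,0,0,0],[0.0854,0.03,0.025,0,0,0,0]]' >/dev/null
python3 -m handwheel '[[0.0854,0.03,0.025,0,0,0,0],[0.0854,0.03,0.025,0,0,0,0],[0.0854,0.03,0.025,0,0,0,0],[0.0854,0.03,0.025,0,0,0,0],[0.0854,0.03,0.025,0,0,0,0]]' | grep -E 'tcp|force:'
python3 -m handwheel '[[0.0854,0.03,0.025,0,0,0,0],[0.0854,0.03,0.025,0,0,0,0],[0.0854,0.03,0.025,0,0,0,0],[0.0854,0.03,0.025,0,0,0,0],[0.0854,0.03,0.025,0,0,0,0]]' >/dev/null
python3 -m handwheel '[[0.0854,0.0225,0.0195,0,0,0,0],[0.0854,0.0222,0.0193,0,0,0,0],[0.0854,0,0,0.0313,0,0,0],[0.0854,0,0,0,0,0,0]]' 
python3 go.py .536 -.0826 .068 93.9
```

```text
tcp_pos: [0.3875, -0.287, 0.2316]
force: [0.3, 0.9, 0.1]
grasp_force: 0.0
clock: 4.07
tcp_pos: [0.535, -0.0811, 0.1959]
ee_rot: [[-0.068, 0.998, -0.007], [0.998, 0.068, 0.002], [0.002, -0.007, -1.0]]
force: [-1.4, 0.2, -1.3]
opening: 1.003
grasp_force: 0.0
t 4.07 tcp [ 0.535  -0.0811  0.1959] yawx 93.89 q [-0.27  0.16 -0.25  1.17 -0.    1.23] F [-1.4  0.2 -1.3] open 1.003 grip 0.0
shift(tool) mm [ -1.9   1.8 127.8] rotvec [-0.0066 -0.0023 -0.0002]
```

```bash
python3 -m handwheel '[[0.0854,0,0,0,0,0,0],[0.0854,0,0,0,0,0,0],[0.0854,0,0,0,0,0,0]]' >/dev/null
python3 go.py .536 -.0826 .068 93.9
```

```text
t 4.32 tcp [ 0.5373 -0.0842  0.2013] yawx 93.75 q [-0.27  0.15 -0.25  1.17 -0.    1.23] F [-0.9  0.1  0.3] open 0.998 grip 0.0
shift(tool) mm [  1.8  -1.4 133.3] rotvec [ 0.0016  0.0007 -0.0026]
```

```bash
python3 -m handwheel '[[0.0854,0,0,0,0,0,0],[0.0854,0,0,0,0,0,0]]' |grep tcp
python3 -m handwheel '[[0.0854,0,0,0,0,0,0]]' | grep tcp
python3 go.py .536 -.0826 .068 93.9
```

```text
tcp_pos: [0.5374, -0.0841, 0.2012]
tcp_pos: [0.5372, -0.0839, 0.2009]
t 4.57 tcp [ 0.5372 -0.0839  0.2009] yawx 93.81 q [-0.27  0.15 -0.25  1.17  0.    1.23] F [ 0.1 -0.7  0.8] open 0.998 grip 0.0
shift(tool) mm [  1.5  -1.3 132.9] rotvec [ 0.0014  0.0005 -0.0016]
```

```bash
python3 -m handwheel '[[0.0854,0.0015,-0.0013,0.03,0,0,0],[0.0854,0,0,0.03,0,0,0],[0.0854,0,0,0.025,0,0,0],[0.0854,0,0,0.02,0,0,0],[0.0854,0,0,0.015,0,0,0]]' |grep -E 'tcp|force:'
python3 -m handwheel '[[0.0854,0,0,0.0125,0,0,0],[0.0854,0,0,0,0,0,0],[0.0854,0,0,0,0,0,0],[0.0854,0,0,0,0,0,0]]' |grep -E 'tcp|force:'
python3 go.py .536 -.0826 .068 93.9; sed -i 's/^rk=.*/rk=[.536,-.0786,.0535,0]/' s3.py
```

```text
tcp_pos: [0.5343, -0.0818, 0.0782]
force: [-0.4, -0.9, 0.5]
grasp_force: 0.0
tcp_pos: [0.5364, -0.0822, 0.0685]
force: [0.5, -0.0, -0.1]
grasp_force: 0.0
t 5.32 tcp [ 0.5364 -0.0822  0.0685] yawx 93.86 q [-0.27  0.27 -0.41  0.89  0.    1.23] F [ 0.5 -0.  -0.1] open 0.999 grip 0.0
shift(tool) mm [-0.3 -0.4  0.5] rotvec [ 0.0015  0.0005 -0.0008]
```

Close on the tab, then check.

```bash
python3 -m handwheel '[[0.004,0,0,0,0,0,0],[0.004,0,0,0,0,0,0],[0.004,0,0,0,0,0,0],[0.004,0,0,0,0,0,0],[0.004,0,0,0,0,0,0]]' 40 |grep -E 'force:|open'
python3 -m handwheel '[[0.004,0,0,0,0,0,0],[0.004,0,0,0,0,0,0],[0.004,0,0,0,0,0,0],[0.004,0,0,0,0,0,0],[0.004,0,0,0,0,0,0]]' |grep -E 'force:|open|tcp'
python3 -m handwheel '[[0.004,0,0,-0.01,0,0,0],[0.004,0,0,-0.02,0,0,0],[0.004,0,0,-0.03,0,0,0],[0.004,0,0,-0.03,0,0,0],[0.004,0,0,-0.02,0,0,0]]' |grep -E 'force:|open|tcp'
python3 -m handwheel '[[0.004,0,0,-0.02,0,0,0],[0.004,0,0,-0.02,0,0,0],[0.004,0,0,0,0,0,0],[0.004,0,0,0,0,0,0]]' |grep -E 'force:|open|tcp'
python3 go.py .536 -.0826 .218 93.9
python3 - <<'E'
from h import *
a=arm.get_image('scene');b=arm.get_image('top')
P=arm.observe()['tcp_pos']
out=[]
for p in(a,b):
    c=proj(p,P).astype(int); i=p['image'][c[1]-60:c[1]+60,c[0]-65:c[0]+65]; out.append(cv2.resize(i,None,fx=3,fy=3,interpolation=cv2.INTER_CUBIC))
save('grip.png',np.hstack(out))
E
```

```text
force: [0.2, 0.6, 0.1]
opening: 0.298
grasp_force: 0.0
tcp_pos: [0.5357, -0.0819, 0.0677]
force: [-0.3, 0.2, 2.2]
opening: 0.089
grasp_force: 40.7
tcp_pos: [0.5363, -0.0821, 0.1806]
force: [0.9, 0.5, -0.2]
opening: 0.09
grasp_force: 40.4
tcp_pos: [0.5363, -0.0821, 0.2189]
force: [0.0, 0.3, -1.1]
opening: 0.086
grasp_force: 40.4
t 6.9 tcp [ 0.5363 -0.0821  0.2189] yawx 93.88 q [-0.27  0.14 -0.23  1.21 -0.    1.23] F [ 0.   0.3 -1.1] open 0.086 grip 40.4
shift(tool) mm [-0.5 -0.3  0.9] rotvec [ 0.0026  0.001  -0.0004]
```

View pics/grip.png

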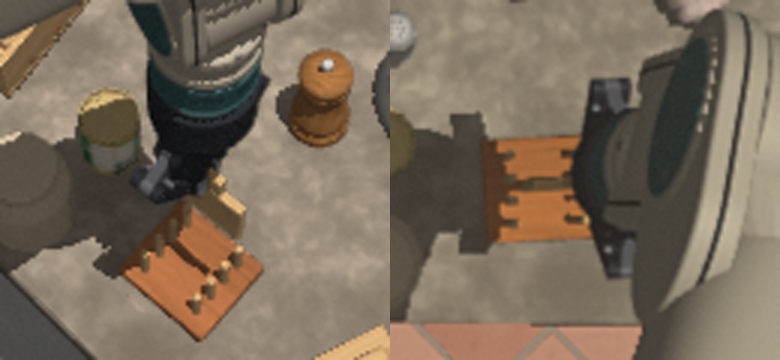

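The panel hangs in the grip (scene crop around (225,205)), clear of the rack. I turn it and carry it over the row.

```bash
python3 -m handwheel '[[0.004,0,0,0,0,0,-0.0553],[0.004,0,0,0,0,0,-0.0553],[0.004,0,0,0,0,0,0]]' >/dev/null
python3 -m handwheel '[[0.004,0.02,0.004,0,0,0,0],[0.004,0.03,0.006,0,0,0,0],[0.004,0.03,0.006,0,0,0,0],[0.004,0.03,0.006,0,0,0,0],[0.004,0.03,0.006,0,0,0,0]]' >/dev/null
python3 -m handwheel '[[0.004,0.03,0.006,0,0,0,0],[0.004,0.03,0.006,0,0,0,0],[0.004,0.03,0.006,0,0,0,0],[0.004,0.03,0.006,0,0,0,0],[0.004,0.02,0.004,0,0,0,0]]' >/dev/null
python3 -m handwheel '[[0.004,0.015,0.003,0,0,0,0],[0.004,0,0,0,0,0,0],[0.004,0,0,0,0,0,0],[0.004,0,0,0,0,0,0],[0.004,0,0,0,0,0,0]]' | grep -E 'force:|open'
python3 go.py .5446 .2257 .135 100.2
```

```text
force: [-0.1, 0.1, -1.1]
opening: 0.086
grasp_force: 40.3
t 8.5 tcp [0.541  0.2178 0.217 ] yawx 100.12 q [ 0.27  0.21 -0.14  1.22 -0.    1.67] F [-0.1  0.1 -1.1] open 0.086 grip 40.3
shift(tool) mm [ 7.2  5.  82. ] rotvec [-0.0012  0.0005 -0.0014]
```

```bash
python3 -m handwheel '[[0.004,0.0072,0.005,0.02,0,0,-0.0014],[0.004,0,0,0.025,0,0,0],[0.004,0,0,0.02,0,0,0],[0.004,0,0,0.014,0,0,0],[0.004,0,0,0,0,0,0]]' >/dev/null
python3 -m handwheel '[[0.004,0,0,0,0,0,0],[0.004,0,0,0,0,0,0],[0.004,0,0,0,0,0,0]]' | grep -E 'force:'
python3 go.py .5446 .2257 .135 100.2
python3 - <<'E'
from fit import *
a=arm.get_image('scene');b=arm.get_image('top')
P=arm.observe()['tcp_pos'];R,t=pose(P[0],P[1]-.0006,.178,P[2]-.0537)
Rb,tb=pose(.6076,.2365,.178,0.001)
out=[]
for p,k in((a,5),(b,5)):
    big=cv2.resize(p['image'],None,fx=k,fy=k,interpolation=cv2.INTER_CUBIC)
    for parts,RR,tt,col in((PANEL,R,t,(0,0,255)),(BOX[1:],Rb,tb,(255,0,0))):
        for c in parts:
            uv=np.array([(proj(p,RR@v+tt)+.5)*k-.5 for v in c]); cv2.polylines(big,[cv2.convexHull(uv.round().astype(np.int32))],True,col,1)
    c=(proj(p,tb+[0,0,.06])*k).astype(int); out.append(big[max(c[1]-290,0):c[1]+290,c[0]-195:c[0]+195])
save('pre.png',np.hstack(out))
E
```

```text
force: [-0.2, 0.3, -1.1]
grasp_force: 40.3
t 9.17 tcp [0.5463 0.2268 0.1402] yawx 100.25 q [ 0.28  0.28 -0.22  1.07 -0.    1.68] F [-0.2  0.3 -1.1] open 0.085 grip 40.3
shift(tool) mm [-0.8 -1.9  5.2] rotvec [ 0.003  -0.0003  0.0008]
```

View pics/pre.png

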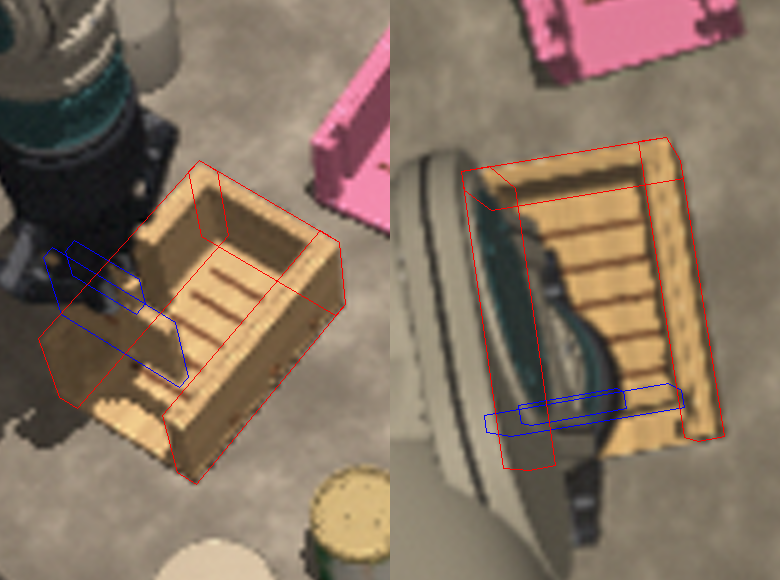

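The predicted panel outline matches the visible panel edge at (185,350), and the box outlines match too. I correct the offset and start down gently.

```bash
python3 -m handwheel '[[0.004,-0.0008,-0.0019,0.005,0,0,0],[0.004,0,0,0.003,0,0,0],[0.004,0,0,0,0,0,0],[0.004,0,0,0,0,0,0],[0.004,0,0,0,0,0,0]]' | grep force:
python3 go.py .5446 .2257 .125 100.2
```

```text
force: [-0.6, -0.4, -0.6]
grasp_force: 40.3
t 9.68 tcp [0.5431 0.2257 0.1304] yawx 100.29 q [ 0.28  0.28 -0.24  1.05 -0.    1.68] F [-0.6 -0.4 -0.6] open 0.086 grip 40.3
shift(tool) mm [-0.3  1.4  5.4] rotvec [-0.0003  0.      0.0016]
```

```bash
python3 -m handwheel '[[0.004,0,0.0005,0.002,0,0,0.0010],[0.004,0,0,0.002,0,0,0],[0.004,0,0,0.002,0,0,0],[0.004,0,0,0,0,0,0],[0.004,0,0,0,0,0,0]]' | grep force:
python3 go.py .5446 .2257 .120 100.2
python3 -m handwheel '[[0.004,0,0,0.002,0,0,0],[0.004,0,0,0.002,0,0,0],[0.004,0,0,0.002,0,0,0],[0.004,0,0,0,0,0,0],[0.004,0,0,0,0,0,0]]' | grep force:
python3 go.py .5446 .2257 .115 100.2
```

```text
force: [0.2, -0.3, -0.3]
grasp_force: 40.3
t 10.1 tcp [0.5435 0.2257 0.1242] yawx 100.23 q [ 0.28  0.29 -0.25  1.04 -0.    1.68] F [ 0.2 -0.3 -0.3] open 0.082 grip 40.3
shift(tool) mm [-0.2  1.1  4.2] rotvec [-0.0007  0.0001  0.0006]
force: [0.1, 1.1, 0.2]
grasp_force: 40.3
t 10.52 tcp [0.5435 0.2258 0.1182] yawx 100.23 q [ 0.28  0.29 -0.25  1.02  0.    1.68] F [0.1 1.1 0.2] open 0.084 grip 40.3
shift(tool) mm [-0.2  1.1  3.2] rotvec [-0.0006  0.0001  0.0006]
```

```bash
python3 -m handwheel '[[0.004,0,0.0005,0.002,0,0,0],[0.004,0,0,0.003,0,0,0],[0.004,0,0,0.003,0,0,0],[0.004,0,0,0,0,0,0],[0.004,0,0,0,0,0,0]]' | grep force:
python3 go.py .5446 .2257 .105 100.2
python3 -m handwheel '[[0.004,0,0,0.003,0,0,0],[0.004,0,0,0.003,0,0,0],[0.004,0,0,0.003,0,0,0],[0.004,0,0,0,0,0,0],[0.004,0,0,0,0,0,0]]' | grep force:
python3 go.py .5446 .2257 .095 100.2
```

```text
force: [0.6, -0.6, -1.3]
grasp_force: 40.3
t 10.93 tcp [0.5439 0.2258 0.1101] yawx 100.23 q [ 0.28  0.3  -0.26  1.01 -0.    1.68] F [ 0.6 -0.6 -1.3] open 0.082 grip 40.3
shift(tool) mm [-0.2  0.7  5.1] rotvec [-0.0009  0.0001  0.0006]
force: [0.4, -0.6, -1.3]
grasp_force: 40.3
t 11.35 tcp [0.5439 0.2258 0.1011] yawx 100.23 q [ 0.28  0.31 -0.27  0.99  0.    1.68] F [ 0.4 -0.6 -1.3] open 0.088 grip 40.3
shift(tool) mm [-0.2  0.7  6.1] rotvec [-0.0008  0.0001  0.0005]
```

```bash
python3 -m handwheel '[[0.004,0,0,0.004,0,0,0],[0.004,0,0,0.004,0,0,0],[0.004,0,0,0.004,0,0,0],[0.004,0,0,0.004,0,0,0],[0.004,0,0,0,0,0,0]]' | grep force:
python3 -m handwheel '[[0.004,0,0,0.004,0,0,0],[0.004,0,0,0.004,0,0,0],[0.004,0,0,0.004,0,0,0],[0.004,0,0,0.003,0,0,0],[0.004,0,0,0,0,0,0]]' | grep force:
python3 go.py .5446 .2257 .0637 100.2
python3 -m handwheel '[[0.004,0,0,0.002,0,0,0],[0.004,0,0,0.002,0,0,0],[0.004,0,0,0.001,0,0,0],[0.004,0,0,0,0,0,0]]' | grep force:
python3 go.py .5446 .2257 .0637 100.2
```

```text
force: [-0.0, -0.2, -1.1]
grasp_force: 40.3
force: [-0.2, -0.3, -2.0]
grasp_force: 40.3
t 12.18 tcp [0.5436 0.2257 0.0696] yawx 100.23 q [ 0.28  0.34 -0.3   0.93 -0.    1.68] F [-0.2 -0.3 -2. ] open 0.084 grip 40.3
shift(tool) mm [-0.2  1.   5.9] rotvec [-0.0016  0.0002  0.0005]
force: [-0.2, -0.3, -1.2]
grasp_force: 40.3
t 12.52 tcp [0.5441 0.2259 0.0653] yawx 100.23 q [ 0.28  0.35 -0.3   0.92 -0.    1.68] F [-0.2 -0.3 -1.2] open 0.083 grip 40.3
shift(tool) mm [-0.3  0.5  1.6] rotvec [-0.0004  0.0001  0.0005]
```

```bash
python3 -m handwheel '[[0.004,0,0,0.001,0,0,0],[0.004,0,0,0.0005,0,0,0],[0.004,0,0,0,0,0,0]]' | grep -E 'force:|tcp'
python3 -m handwheel '[[0.004,0,0,0.0008,0,0,0],[0.004,0,0,0,0,0,0]]' | grep -E 'force:|tcp'
python3 -m handwheel '[[0.004,0,0,0.0008,0,0,0],[0.004,0,0,0,0,0,0]]' | grep -E 'force:|tcp'
```

```text
tcp_pos: [0.5442, 0.2259, 0.064]
force: [-0.1, -0.6, -0.9]
grasp_force: 40.3
tcp_pos: [0.5445, 0.226, 0.0637]
force: [-1.2, -0.8, 3.4]
grasp_force: 40.8
tcp_pos: [0.5446, 0.226, 0.0637]
force: [-2.5, -1.0, 5.9]
grasp_force: 41.6
```

Contact came at z = 63.7 mm, exactly the predicted home height. I release, back off and look.

```bash
python3 -m handwheel '[[0.03,0,0,0,0,0,0],[0.03,0,0,0,0,0,0],[0.03,0,0,0,0,0,0],[0.05,0,0,0,0,0,0],[0.05,0,0,0,0,0,0]]' | grep -E 'force:|tcp|open'
python3 -m handwheel '[[0.05,0,0,-0.02,0,0,0],[0.05,0,0,-0.03,0,0,0],[0.05,0,0,-0.035,0,0,0],[0.05,0,0,-0.04,0,0,0],[0.06,0,0,-0.03,0,0,0]]' | grep -E 'force:|tcp|open'
python3 -m handwheel '[[0.07,-0.03,0,0,0,0,0],[0.07,-0.035,0,0,0,0,0],[0.07,-0.04,0,0,0,0,0],[0.07,-0.04,0,0,0,0,0],[0.07,-0.04,0,0,0,0,0]]' | grep -E 'force:|tcp|open'
cat > pan.py <<'E'
from fit import *
ps=[arm.get_image('scene'),arm.get_image('top')]
TOPS=[cub(-4,4,-22,22,83.5,84)]
P=[BOX[i] for i in(0,1,2,3)]
ms=[wood(p) for p in ps]
for sel in([0,1],[0],[1]): print('box+panel',[x.tolist() if hasattr(x,'tolist') else x for x in map(lambda v:np.round(v,4),fit([ps[i] for i in sel],[ms[i] for i in sel],BOX+[v+np.array([-.064,0,.01]) for v in PANEL],[.6076,.2365,.178]))])
R,t=pose(.6076,.2365,.178,.001);out=[]
for p in ps:
    k=5;big=cv2.resize(p['image'],None,fx=k,fy=k,interpolation=cv2.INTER_CUBIC)
    for c in [v+np.array([-.064,0,.01]) for v in PANEL]:
        uv=np.array([(proj(p,R@v+t)+.5)*k-.5 for v in c]); cv2.polylines(big,[cv2.convexHull(uv.round().astype(np.int32))],True,(0,0,255),1)
    c=(proj(p,t+[0,0,.05])*k).astype(int); out.append(big[max(c[1]-200,0):c[1]+250,c[0]-195:c[0]+195])
save('home.png',np.hstack(out))
E
python3 pan.py
```

```text
tcp_pos: [0.5441, 0.2259, 0.0621]
force: [-0.8, 0.6, 0.3]
opening: 0.581
grasp_force: 0.0
tcp_pos: [0.5448, 0.2261, 0.2203]
force: [0.6, -0.1, -0.2]
opening: 0.694
grasp_force: 0.0
tcp_pos: [0.5771, 0.0424, 0.2175]
force: [-0.0, 0.4, 0.0]
opening: 0.818
grasp_force: 0.0
box+panel [[0.6074, 0.236, 0.1847], 0.2741]
box+panel [[0.6072, 0.2383, 0.2108], 0.2478]
box+panel [[0.6076, 0.2358, 0.1853], 0.0201]
```

View pics/home.png

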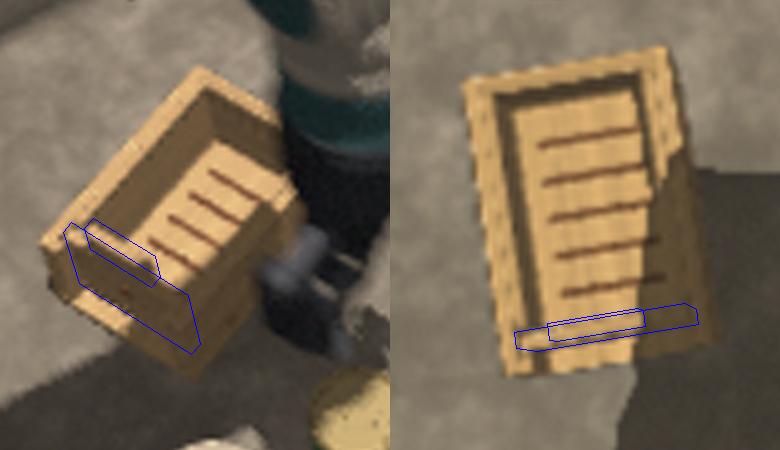

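The panel stands home: its outline and tab match the home model in both views. Next, turn the tool 60° and go to the lid.

```bash
python3 -m handwheel '[[0.05,0,0,0,0,0,-0.1163],[0.05,0,0,0,0,0,-0.1163],[0.05,0,0,0,0,0,-0.1163],[0.05,0,0,0,0,0,-0.1163],[0.05,0,0,0,0,0,-0.1163]]' >/dev/null
python3 -m handwheel '[[0.05,0,0,0,0,0,-0.1163],[0.05,0,0,0,0,0,-0.1163],[0.05,0,0,0,0,0,-0.1163],[0.05,0,0,0,0,0,-0.1163],[0.05,0,0,0,0,0,0]]' >/dev/null
python3 go.py .559 -.249 .12 160.2
```

```text
t 15.28 tcp [0.5768 0.0446 0.2172] yawx 160.35 q [-0.03  0.2  -0.15  1.22  0.    0.31] F [-0.4  0.2 -0. ] open 0.584 grip 0.0
shift(tool) mm [ -82.  -282.5   97.1] rotvec [ 0.0002 -0.0006  0.0026]
```

```bash
python3 -m handwheel '[[0.05,-0.008,-0.028,0,0,0,0],[0.05,-0.008,-0.028,0,0,0,0],[0.05,-0.008,-0.028,0,0,0,0],[0.05,-0.008,-0.028,0,0,0,0],[0.05,-0.008,-0.028,0,0,0,0]]' >/dev/null
python3 -m handwheel '[[0.05,-0.008,-0.028,0,0,0,0],[0.05,-0.008,-0.028,0,0,0,0],[0.05,-0.008,-0.028,0,0,0,0],[0.05,-0.008,-0.028,0,0,0,0],[0.05,-0.010,-0.0305,0,0,0,0.0026]]' >/dev/null
python3 -m handwheel '[[0.05,0,0,0.03,0,0,0],[0.05,0,0,0.03,0,0,0],[0.05,0,0,0.025,0,0,0],[0.05,0,0,0.012,0,0,0],[0.05,0,0,0,0,0,0]]' >/dev/null
python3 -m handwheel '[[0.05,0,0,0,0,0,0],[0.05,0,0,0,0,0,0],[0.05,0,0,0,0,0,0],[0.05,0,0,0,0,0,0]]' | grep force:
python3 go.py .559 -.249 .021 160.2
sed 's/^for n,parts.*/for n,parts,uv,z,yaw in []:/' s1.py >/dev/null
python3 - <<'E'
from fit import *
ps=[arm.get_image('scene'),arm.get_image('top')];ms=[wood(p) for p in ps]
for i in(0,1): print(fit([ps[i]],[ms[i]],LID,[.559,-.249,-.346]))
E
```

```text
force: [-0.3, -0.6, 0.5]
grasp_force: 0.0
t 16.87 tcp [ 0.56   -0.2503  0.1225] yawx 160.06 q [-0.53  0.33 -0.2   1.04  0.   -0.18] F [-0.3 -0.6  0.5] open 0.587 grip 0.0
shift(tool) mm [  1.8   0.9 101.5] rotvec [-0.0006  0.0037 -0.0025]
(array([ 0.55694731, -0.24706645, -0.34258489]), np.float64(0.26420086777153423))
(array([ 0.55881695, -0.24940945, -0.35545649]), np.float64(0.3245662925861766))
```

```bash
python3 -m handwheel '[[0.05,0.001,0.0007,0.025,0,0,-0.001],[0.05,0,0,0.025,0,0,0],[0.05,0,0,0.022,0,0,0],[0.05,0,0,0.015,0,0,0],[0.05,0,0,0.008,0,0,0]]' |grep -E 'tcp|force:'
python3 -m handwheel '[[0.05,0,0,0.004,0,0,0],[0.05,0,0,0,0,0,0],[0.05,0,0,0,0,0,0],[0.05,0,0,0,0,0,0]]' |grep -E 'tcp|force:'
python3 go.py .559 -.249 .021 160.2
```

```text
tcp_pos: [0.5566, -0.2479, 0.0235]
force: [0.2, 0.3, -1.0]
grasp_force: 0.0
tcp_pos: [0.5591, -0.2494, 0.0229]
force: [-0.3, 0.1, 0.2]
grasp_force: 0.0
t 17.72 tcp [ 0.5591 -0.2494  0.0229] yawx 160.11 q [-0.53  0.43 -0.29  0.85 -0.   -0.18] F [-0.3  0.1  0.2] open 0.582 grip 0.0
shift(tool) mm [0.2 0.4 1.9] rotvec [-0.0005  0.0027 -0.0015]
```

```bash
python3 -m handwheel '[[0.01,0,0,0,0,0,0],[0.01,0,0,0,0,0,0],[0.01,0,0,0,0,0,0],[0.01,0,0,0,0,0,0],[0.01,0,0,0,0,0,0]]' 80 |grep -E 'force:|open'
python3 -m handwheel '[[0.01,0,0,0,0,0,0],[0.01,0,0,0,0,0,0],[0.01,0,0,0,0,0,0]]' |grep -E 'force:|open|tcp'
python3 -m handwheel '[[0.01,0,0,-0.01,0,0,0],[0.01,0,0,-0.02,0,0,0],[0.01,0,0,-0.03,0,0,0],[0.01,0,0,-0.04,0,0,0],[0.01,0,0,-0.04,0,0,0]]' |grep -E 'force:|open|tcp'
python3 -m handwheel '[[0.01,0,0,-0.03,0,0,0],[0.01,0,0,-0.01,0,0,0],[0.01,0,0,0,0,0,0],[0.01,0,0,0,0,0,0]]' |grep -E 'force:|open|tcp'
python3 go.py .6076 .2365 .20 190.2
```

```text
force: [-0.3, 0.5, 5.6]
opening: 0.195
grasp_force: 79.6
tcp_pos: [0.5587, -0.2491, 0.0224]
force: [-0.1, 0.9, 5.6]
opening: 0.196
grasp_force: 79.6
tcp_pos: [0.5559, -0.2476, 0.1612]
force: [1.1, 0.2, -2.0]
opening: 0.197
grasp_force: 78.6
tcp_pos: [0.5573, -0.2484, 0.2005]
force: [0.2, -0.2, -2.3]
opening: 0.199
grasp_force: 78.7
t 19.13 tcp [ 0.5573 -0.2484  0.2005] yawx 160.11 q [-0.53  0.27 -0.1   1.2  -0.   -0.18] F [ 0.2 -0.2 -2.3] open 0.199 grip 78.7
shift(tool) mm [117.6 473.1   0.7] rotvec [ 5.000e-04 -1.100e-03 -5.251e-01]
```

```bash
python3 -m handwheel '[[0.01,0,0,0,0,0,-0.105],[0.01,0,0,0,0,0,-0.105],[0.01,0,0,0,0,0,-0.105],[0.01,0,0,0,0,0,-0.105],[0.01,0,0,0,0,0,-0.105]]' >/dev/null
python3 -m handwheel '[[0.01,0,0,0,0,0,0],[0.01,0,0,0,0,0,0]]' >/dev/null
python3 go.py .6076 .2365 .20 190.2
```

```text
t 19.72 tcp [ 0.5561 -0.2477  0.1981] yawx -169.96 q [-0.53  0.27 -0.11  1.2  -0.   -0.7 ] F [ 0.3 -0.5 -1.8] open 0.197 grip 78.6
shift(tool) mm [-135.1  467.8   -0.7] rotvec [ 0.0038 -0.0045 -0.0028]
```

```bash
python3 -m handwheel '[[0.01,-0.0085,0.029,0,0,0,0],[0.01,-0.0085,0.029,0,0,0,0],[0.01,-0.0085,0.029,0,0,0,0],[0.01,-0.0085,0.029,0,0,0,0],[0.01,-0.0085,0.029,0,0,0,0]]' >/dev/null
python3 -m handwheel '[[0.01,-0.0085,0.029,0,0,0,0],[0.01,-0.0085,0.029,0,0,0,0],[0.01,-0.0085,0.029,0,0,0,0],[0.01,-0.0085,0.029,0,0,0,0],[0.01,-0.0085,0.029,0,0,0,0]]' | grep -E 'tcp|force:'
python3 -m handwheel '[[0.01,-0.0085,0.029,0,0,0,0],[0.01,-0.0085,0.029,0,0,0,0],[0.01,-0.0085,0.029,0,0,0,0],[0.01,-0.0085,0.029,0,0,0,0],[0.01,-0.0085,0.029,0,0,0,0]]' >/dev/null
python3 -m handwheel '[[0.01,-0.0085,0.029,0,0,0,0],[0.01,0,0,0,0,0,0],[0.01,0,0,0,0,0,0],[0.01,0,0,0,0,0,0],[0.01,0,0,0,0,0,0]]' | grep force:
python3 -m handwheel '[[0.01,0,0,0,0,0,0],[0.01,0,0,0,0,0,0],[0.01,0,0,0,0,0,0],[0.01,0,0,0,0,0,0],[0.01,0,0,0,0,0,0]]' | grep force:
python3 go.py .6076 .2365 .1074 190.2
```

```text
tcp_pos: [0.5892, 0.0532, 0.1999]
force: [-0.3, -0.5, -2.8]
grasp_force: 78.8
force: [0.2, 0.6, -1.2]
grasp_force: 78.9
force: [0.1, -0.7, -1.9]
grasp_force: 78.9
t 21.8 tcp [0.6097 0.2317 0.2016] yawx -169.85 q [ 0.26  0.34 -0.    1.23  0.    0.09] F [ 0.1 -0.7 -1.9] open 0.201 grip 78.9
shift(tool) mm [ 1.3  5.1 94.2] rotvec [ 0.0001  0.0002 -0.0008]
```

```bash
python3 -m handwheel '[[0.01,0.0013,0.0051,0.015,0,0,-0.0008],[0.01,0,0,0.025,0,0,0],[0.01,0,0,0.015,0,0,0],[0.01,0,0,0.012,0,0,0],[0.01,0,0,0.005,0,0,0]]' >/dev/null
python3 -m handwheel '[[0.01,0,0,0,0,0,0],[0.01,0,0,0,0,0,0],[0.01,0,0,0,0,0,0],[0.01,0,0,0,0,0,0],[0.01,0,0,0,0,0,0]]' | grep force:
python3 go.py .6076 .2365 .1074 190.2
```

```text
force: [0.9, -1.0, -1.9]
grasp_force: 79.0
t 22.63 tcp [0.6083 0.237  0.1307] yawx -169.76 q [ 0.27  0.39 -0.09  1.09 -0.    0.09] F [ 0.9 -1.  -1.9] open 0.199 grip 79.0
shift(tool) mm [ 0.9 -0.4 23.3] rotvec [0.0002 0.0022 0.0007]
```

```bash
python3 -m handwheel '[[0.01,0.0009,-0.0004,0.006,0,0.002,0],[0.01,0,0,0.006,0,0,0],[0.01,0,0,0.005,0,0,0],[0.01,0,0,0.003,0,0,0],[0.01,0,0,0.002,0,0,0]]' >/dev/null
python3 -m handwheel '[[0.01,0,0,0,0,0,0],[0.01,0,0,0,0,0,0],[0.01,0,0,0,0,0,0],[0.01,0,0,0,0,0,0],[0.01,0,0,0,0,0,0]]' | grep force:
python3 go.py .6076 .2365 .1074 190.2
python3 - <<'E'
from fit import *
s=arm.observe();P=s['tcp_pos'];R=np.array(s['ee_rot'])
lr=R@np.diag([-1,1,-1.]);lt=P+R@np.array([0,0,.0224])
print('lid ctr',lt.round(4)); out=[]
Rb,tb=pose(.6076,.2365,.178,0.001)
for p in(arm.get_image('scene'),arm.get_image('top')):
    k=5;big=cv2.resize(p['image'],None,fx=k,fy=k,interpolation=cv2.INTER_CUBIC)
    for parts,RR,tt,col in((LID[:1],lr,lt,(255,0,0)),([v+np.array([-.064,0,.01]) for v in PANEL],Rb,tb,(0,0,255))):
        for c in parts:
            uv=np.array([(proj(p,RR@v+tt)+.5)*k-.5 for v in c]); cv2.polylines(big,[cv2.convexHull(uv.round().astype(np.int32))],True,col,1)
    c=(proj(p,tb+[0,0,.06])*k).astype(int); out.append(big[max(c[1]-250,0):c[1]+250,c[0]-195:c[0]+195])
save('lid.png',np.hstack(out))
E
```

```text
force: [0.5, 0.0, -2.6]
grasp_force: 79.0
t 23.47 tcp [0.6069 0.2363 0.1078] yawx -169.76 q [ 0.27  0.41 -0.12  1.05  0.    0.09] F [ 0.5  0.  -2.6] open 0.204 grip 79.0
shift(tool) mm [-0.7  0.   0.4] rotvec [ 0.0001 -0.0013  0.0007]
lid ctr [0.6068 0.2363 0.0854]
```

View pics/lid.png

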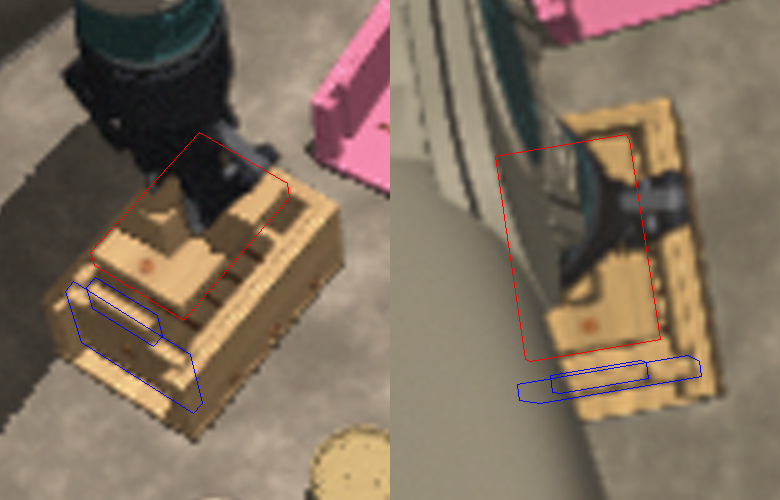

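The lid's edges match the predicted outline at (92,258) and (185,318) in the scene view, and at (660,340) in the top view. It is level, square and centred, about 15 mm above the rim, and the panel is still home. I settle and hand in.

```bash
python3 -m handwheel '[[0.01,-0.0004,0,0,0,0,0],[0.01,0,0,0,0,0,0],[0.01,0,0,0,0,0,0],[0.01,0,0,0,0,0,0],[0.01,0,0,0,0,0,0]]' | grep -E 'tcp|force:|rot'
python3 -c "from rig import arm; print(arm.sign_off())"
```

```text
tcp_pos: [0.607, 0.2363, 0.1074]
ee_rot: [[-0.984, -0.178, -0.002], [-0.178, 0.984, -0.0], [0.002, -0.0, -1.0]]
force: [-0.1, -0.5, -2.4]
grasp_force: 79.0
the job is handed in; nothing more can be done
None
```

The end panel is fully home and released, and the lid is held level, centred and square about 15 mm above the rim; the job was handed in at about 24 s of the 72 s allowed.

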